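Flip the reagent's status flag to green

ROBOT

A 6-joint arm with a two-finger parallel gripper is mounted at the origin on a cart in front of the work surface, level with it; the furniture and walls round the work are solid. World frame = base frame: x ahead of the robot, y to its left, z up, the work surface at z = 0. Lengths are in m, angles in degrees, forces in N, time in s.
With the tool pointing down it reaches from about 0.4 to 0.825 m from the base axis. Payload 7 kg.
Tool frame: the origin (TCP) lies midway between the tips of the shut fingers; the grasp point (between the pads) lies r.grip_depth behind it (r.grip_depth is the distance from the TCP to the grasp point, in m); z points along the fingers, y is the direction in which the jaws open and shut (so a half turn about z gives the same grasp; the last joint's range is limited). The gripper opens to 88 mm and grips with 3 to 60 N. Pads are 19 mm wide; open, the fingers measure 130 mm over their backs; the gripper's body (78 mm by 193 mm) begins 47 mm behind the grasp point.
Start: joints at [79.704, 20.546, 0.682, 0, -70.136, -16.507], TCP at [0.304, 0.602, 0.202] pointing down, gripper open.
Joint ranges: [-176.03, 176.03], [-82.01, 121.73], [-58.28, 71.71], [-173.87, 95.51], [-174.79, -0.11], [-173.66, 173.66]. Speed limits (degrees/s): [136.94, 136.94, 172.46, 180, 180, 180].

INTERFACE

Orientations are given as [roll, pitch, yaw] about the fixed x, y, z axes, in that order (R = Rz(yaw) Ry(pitch) Rx(roll)).
In Python, from plant import r, imaging, close_job gives the robot as it stands.
- The arm moves only by the tool step_arm, never from a script. Its argument "commands" is a list of rows, each a list of 2 entries, a list of its own where there are three numbers: the shift along the tool's x, y, z in mm, then the turn about the tool's z in degrees. In form: [[[x, y, z], twist], ...]. A call has 1 to 20 rows; each row shifts and turns the commanded pose from where the row before left it, along the tool's axes as they then stand; what a row does not reach is not made up. A row lasts 1/8 s, in which the tool goes at most 62.5 mm and 10.7 degrees, less where a joint would pass 70% of its speed; a pose out of reach is approached as far as the arm can. A call with a gripper value outside its range is refused whole. "gripper" is the closure, from 0 (fully open) to 1 (shut), set as the call begins (left out, the last holds). The fingers move at their own pace and stop on an object; "grip_force" is the grip in N (left out, the last holds). Time passes only in rows, so rows that do not move let the fingers close. It gives the time, the measured TCP pose, the force and the opening at its end, in the units of the state.
- r.get_state(): the state, without advancing time (a new reading comes with each control period).
- imaging.capture(name): name is "side" or "top" or "wrist"; returns a dict with "img" (420x560x3 uint8, red, green, blue), "z_map" (420x560 float32, m along the optical axis (not along the pixel's ray), 0 where there is no reading), "vfov" (degrees; the focal length in pixels is half the picture's height over the tangent of half this angle, whatever the lens; pixels are square), "cx", "cy" (the principal point, pixels), "extrinsics" (4x4, takes a point from camera to world coordinates); the wrist camera has in their place "T_tool_cam" (4x4, takes a point from camera to tool coordinates, whose origin is the TCP and whose axes are the flange's). Camera axes: x right, y down, z forward; pixel columns grow to the right and rows downward; lengths in m; the calibration is good to about 2 mm. A picture is of the moment at which its call begins: read the wrist's pose just before it.
- close_job(): hands the job in, once; it reports no verdict.
The state is a dict: "time_s": time; "joints": joint angles; "qd": joint speeds; "joint_torque": joint torques, N m; "tcp_pos": TCP position; "eef_rot": TCP orientation; "contact_force": force on the tool from outside, world axes, zero at the start; "moment": the same for the moment, N m; "gripper_width": finger opening in m.
Only numpy, scipy, OpenCV 4.12 (cv2) and the standard library are available. Lean on these libraries where they do the work, as an engineer would, in place of code of your own. Each camera call takes 0.05 s, during which the arm holds its last target.

TASK

Two reagent bottles wait on status stands, both with the flag lying red side up; the amber-brown bottle has now been cleared for use. With the fingertips, without pinching it, turn the flag of the amber bottle's stand right over its pivot until it lies fully flat on the other side, showing green (pressing its yellow thumb tab down raises it). Leave the other flag lying red, and let both bottles stand where they are.

Things in the scene. Friction and masses are not known exactly. Their poses are not given: they have to be found in the camera images.
- stand_a: status stand of the amber bottle, screwed to the desk: grey base 170 x 130 x 8 mm. Origin on the desk below the middle of the flag's pivot; x points away from the robot along the pivot, y left, z up. Base spans x -105 to +65 mm. At x +56 to +62 mm an aluminium upright 100 mm high carries the flag; the near side is open. Bottle at x = -80 mm, on the base, in a black ring 45 mm across, 8 mm high
- flag_a (a joint): flag angle, rad: 0 = flat to the left (stand +y) on its rest peg, red up; pi/2 = upright; pi (its stop) = flat to the right (stand -y), green up. Starts at or little above 0 and turns only over the top. The hinge has friction (about 0.035 N m): the flag stays at any angle where it is left, so it must be pressed down all the way
- flag_a_pivot (a point): middle of the pivot (along stand x), 85 mm above the desk, fixed. The flag is a black-rimmed paddle 100 mm wide along the pivot, reaching 65 mm from it, 5 mm thick at the rim, 8 mm over its faces. Opposite, in the same plane, a yellow thumb tab 60 mm wide, 5 mm thick reaches 36 mm: pressing it down raises the flag like a seesaw. Open below down to the base
- flag_a_edge (a point): middle of the flag's free edge, 65 mm from the pivot (moves with the flag; its z is the normal of the red face)
- flag_a_tab (a point): middle of the outer edge of the yellow thumb tab, 36 mm from the pivot, opposite the flag (moves with the flag)
- stand_b: status stand of the white bottle, screwed to the desk: grey base 170 x 130 x 8 mm. Origin on the desk below the middle of the flag's pivot; x points away from the robot along the pivot, y left, z up. Base spans x -105 to +65 mm. At x +56 to +62 mm an aluminium upright 100 mm high carries the flag; the near side is open. Bottle at x = -80 mm, on the base, in a black ring 45 mm across, 8 mm high
- flag_b (a joint): flag angle, rad: 0 = flat to the left (stand +y) on its rest peg, red up; pi/2 = upright; pi (its stop) = flat to the right (stand -y), green up. Starts at or little above 0 and turns only over the top. The hinge has friction (about 0.035 N m): the flag stays at any angle where it is left, so it must be pressed down all the way
- flag_b_pivot (a point): middle of the pivot (along stand x), 85 mm above the desk, fixed. The flag is a black-rimmed paddle 100 mm wide along the pivot, reaching 65 mm from it, 5 mm thick at the rim, 8 mm over its faces. Opposite, in the same plane, a yellow thumb tab 60 mm wide, 5 mm thick reaches 36 mm: pressing it down raises the flag like a seesaw. Open below down to the base
- flag_b_edge (a point): middle of the flag's free edge, 65 mm from the pivot (moves with the flag; its z is the normal of the red face)
- flag_b_tab (a point): middle of the outer edge of the yellow thumb tab, 36 mm from the pivot, opposite the flag (moves with the flag)
- amber_bottle_mid (a point): centre, half-way up, of the loose small amber-brown bottle with white cap, 28 mm across, 56 mm high; stands in the ring of stand_a; z is its axis
- white_bottle_mid (a point): centre, half-way up, of the loose small white bottle with red cap, 33 mm across, 65 mm high; stands in the ring of stand_b; z is its axis
Mind the look-alikes: they are no part of the job. What is shaped like the part that bears white_bottle_mid but pink or turquoise is not meant.

How it is judged (in metres and radians):
At the end, for the whole second after the job is handed in: The amber bottle's flag lies turned over, green up, at more than 3.0 rad (within 8 degrees of its stop) and at rest; the other flag is below 0.4 rad; both bottles stand upright (within 0.15 rad) within 12 mm of the middle of their rings along each axis (value of joint flag_a above 3 rad and velocity of joint flag_a between -0.05 and 0.05 rad/s and value of joint flag_b below 0.4 rad and x of amber_bottle_mid in the frame of stand_a between -0.092 and -0.068 m and y of amber_bottle_mid in the frame of stand_a between -0.012 and 0.012 m and angle between each of amber_bottle_mid, white_bottle_mid's own z axis and vertical below 0.15 rad and x of white_bottle_mid in the frame of stand_b between -0.092 and -0.068 m and y of white_bottle_mid in the frame of stand_b between -0.012 and 0.012 m); the robot touches nothing.
It fails at once if the flag is pinched: fingers press on its red and its green face at once ((contact force between the fingers and flag_a_c3 above 1 N and contact force between the fingers and flag_a_c4 above 1 N) or (contact force between the fingers and flag_b_c3 above 1 N and contact force between the fingers and flag_b_c4 above 1 N)).
It fails at once if the flag of the white bottle is raised by more than 0.4 rad (value of joint flag_b above 0.4 rad).
It fails at once if a bottle is lifted, or shifted by more than 20 mm, or tipped (distance of any of amber_bottle_mid, white_bottle_mid from where it was at the start of the episode above 0.02 m or angle between any of amber_bottle_mid, white_bottle_mid's own z axis and vertical above 0.35 rad or height (world z) of amber_bottle_mid above 0.048 m or height (world z) of white_bottle_mid above 0.0525 m).
It also fails if it takes over 48 s, if anything falls off the work surface, if the arm or the gripper's body presses on something with over 40 N, if the wrist force passes 120 N, or if a joint passes its speed limit or range.

## Working session

There is one attempt and no reset: what is moved stays moved. The work goes in short steps, Python scripts to look and compute and a tool call to move; the robot and the scene stay as the last step left them, time stands still between calls to the robot, and variables do not carry over. Pictures are saved under pics/ and viewed, and the job is handed in when it is done.

Besides the shell and the picture viewer there is one more tool, called after "Request:" by a JSON object that holds its "name" and its "arguments". step_arm: Moves the arm, as the interface text tells. Its arguments: {"type":"object","properties":{"commands":{"type":"array","items":{"type":"array"}},"gripper":{"type":"number"},"grip_force":{"type":"number"}},"required":["commands"]}

```bash
ls; mkdir -p pics
cat > h.py <<'E'
from plant import r, imaging, close_job
import numpy as np, cv2
def cap(n,f=None):
    s=r.get_state(); d=imaging.capture(n)
    if f: cv2.imwrite('pics/'+f,cv2.cvtColor(d['img'],cv2.COLOR_RGB2BGR))
    return s,d
def K(d):
    h=d['img'].shape[0]; return h/2/np.tan(np.radians(d['vfov'])/2)
def cloud(d):
    f=K(d); z=d['z_map']; v,u=np.indices(z.shape)
    P=np.stack([(u-d['cx'])/f*z,(v-d['cy'])/f*z,z],-1)
    E=d['extrinsics']; W=P@E[:3,:3].T+E[:3,3]; W[z==0]=np.nan
    return W
E
python3 - <<'E'
from h import *
for n in ('top','side','wrist'):
    s,d=cap(n,n+'1.png'); print(n,d['vfov'],d['cx'],d['cy'],d.get('extrinsics',d.get('T_tool_cam')).round(3).tolist(), (d['z_map']>0).mean())
print(s); print(r.grip_depth)
E
```

```text
pics
top 50.18107482568586 279.4145636060559 214.98482441422772 [[0.009, -0.989, 0.148, 0.369], [-1.0, -0.011, -0.011, 0.151], [0.012, -0.147, -0.989, 1.148], [0.0, 0.0, 0.0, 1.0]] 0.9961649659863946
side 47.76163043244215 278.2343421478065 213.7844286823419 [[0.937, -0.134, 0.322, 0.199], [-0.349, -0.366, 0.863, -0.679], [0.003, -0.921, -0.389, 0.473], [0.0, 0.0, 0.0, 1.0]] 0.9959013605442177
wrist 63.38551220499242 278.5085840803258 207.6479823807716 [[0.0, -0.969, -0.249, 0.067], [1.0, -0.0, 0.0, -0.0], [-0.0, -0.249, 0.969, -0.182], [0.0, 0.0, 0.0, 1.0]] 0.979047619047619
{'time_s': 0.1, 'joints': array([ 7.97046460e+01,  2.05877900e+01,  6.38718361e-01, -1.63889671e-02,
       -7.01381555e+01, -1.65063719e+01]), 'qd': array([-0.04834763,  0.00131964,  0.20429987,  0.09996131, -0.18278736,
       -0.11554837]), 'joint_torque': array([-1.36026883e-03, -5.84165347e+01,  2.93748826e+01,  7.01532885e+00,
        1.01840752e-02, -5.22962887e-05]), 'tcp_pos': array([0.30418487, 0.60202675, 0.20111317]), 'eef_rot': array([ 1.79911990e+02, -1.00126903e-02, -2.68072982e+01]), 'contact_force': array([-0.44222857, -0.69915291, -0.52861948]), 'moment': array([-0.03852824,  0.03480522, -0.00629362]), 'gripper_width': 0.08766720508775076}
0.0188
```

View pics/top1.png

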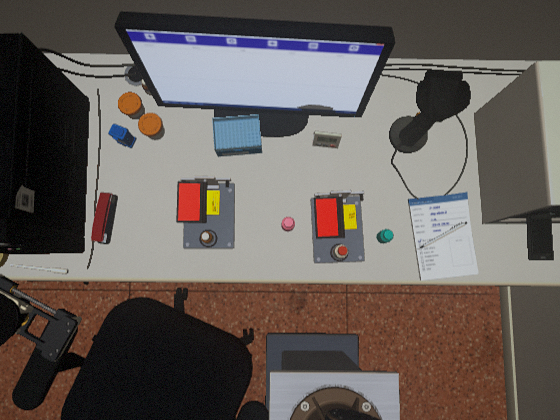

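View pics/side1.png

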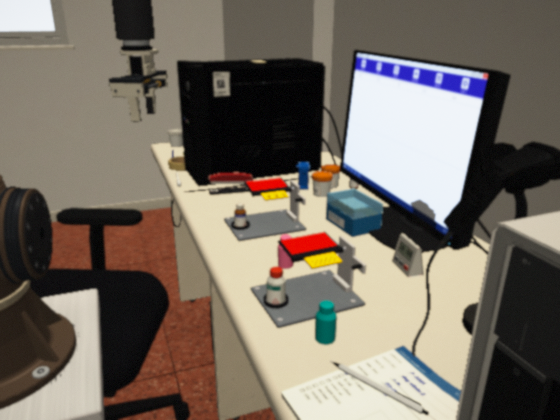

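Candidates in the top view are the left stand (208,213), whose bottle at (208,238) has a white cap, and the right stand (339,228), whose bottle at (341,252) has a red cap. The look-alikes are the pink bottle (288,223), the turquoise bottle (386,236) and the orange jars (130,103) and (150,124). By the description I want the left stand. I'll check it in a crop and measure it.

```bash
cat > m.py <<'E'
from h import *
s,d=cap('top'); W=cloud(d); im=d['img']; hsv=cv2.cvtColor(im,cv2.COLOR_RGB2HSV)
c=im[160:280,160:400]; s2,d2=cap('side'); c2=d2['img'][160:320,190:400]
A=cv2.resize(c,(800,400),interpolation=cv2.INTER_CUBIC)
cv2.imwrite('pics/crop1.png',A[...,::-1]); cv2.imwrite('pics/crop2.png',cv2.resize(c2,(788,600),interpolation=cv2.INTER_CUBIC)[...,::-1])
H,S,V=hsv[...,0],hsv[...,1],hsv[...,2]
masks={'red':((H<8)|(H>172))&(S>180)&(V>150),'yel':(H>22)&(H<36)&(S>150)&(V>120)}
for n,m in masks.items():
    m=m.astype(np.uint8); m[:150]=0; m[270:]=0
    k,l,st,ce=cv2.connectedComponentsWithStats(m)
    for i in range(1,k):
        if st[i,4]<60: continue
        mm=cv2.erode((l==i).astype(np.uint8),np.ones((3,3)))>0
        P=W[mm]; P=P[~np.isnan(P).any(1)]
        cs,_=cv2.findContours((l==i).astype(np.uint8),0,2); 
        z=np.median(P[:,2]); box=cv2.boxPoints(cv2.minAreaRect(cs[0]))
        f=K(d);E=d['extrinsics']; 
        def ray(p):
            v=E[:3,:3]@np.array([(p[0]-d['cx'])/f,(p[1]-d['cy'])/f,1]); return E[:3,3]+v*(z-E[2,3])/v[2]
        Q=np.array([ray(p) for p in box])
        print(n,ce[i].round(1),st[i,4],'cloud med',np.median(P,0).round(4),'zrange',np.percentile(P[:,2],[5,95]).round(4),'\n box ctr',Q.mean(0).round(4),'corners',Q[:,:2].round(3).tolist())
        c0=P.mean(0);u,sv,vt=np.linalg.svd(P-c0);print(' normal',vt[2].round(3))
E
python3 m.py
```

```text
red [188.8 201.6] 777 cloud med [0.5564 0.3555 0.094 ] zrange [0.0896 0.098 ] 
 box ctr [0.5566 0.3561 0.094 ] corners [[0.601, 0.383], [0.602, 0.333], [0.512, 0.33], [0.512, 0.379]]
 normal [ 0.001  0.138 -0.99 ]
red [326.6 217. ] 758 cloud med [0.5229 0.0265 0.0925] zrange [0.0886 0.0961] 
 box ctr [0.5232 0.0271 0.0925] corners [[0.566, 0.054], [0.57, 0.005], [0.48, 0.001], [0.477, 0.049]]
 normal [ 0.007 -0.098  0.995]
yel [212.7 202. ] 309 cloud med [0.5598 0.3013 0.0852] zrange [0.0814 0.0887] 
 box ctr [0.5574 0.2996 0.0852] corners [[0.528, 0.315], [0.588, 0.314], [0.587, 0.284], [0.527, 0.285]]
 normal [-0.002 -0.116  0.993]
yel [349.4 216.6] 299 cloud med [ 0.5235 -0.0277  0.0857] zrange [0.0827 0.0892] 
 box ctr [ 0.5263 -0.0286  0.0857] corners [[0.554, -0.012], [0.557, -0.042], [0.498, -0.045], [0.496, -0.015]]
 normal [ 0.002 -0.062  0.998]
```

View pics/crop1.png

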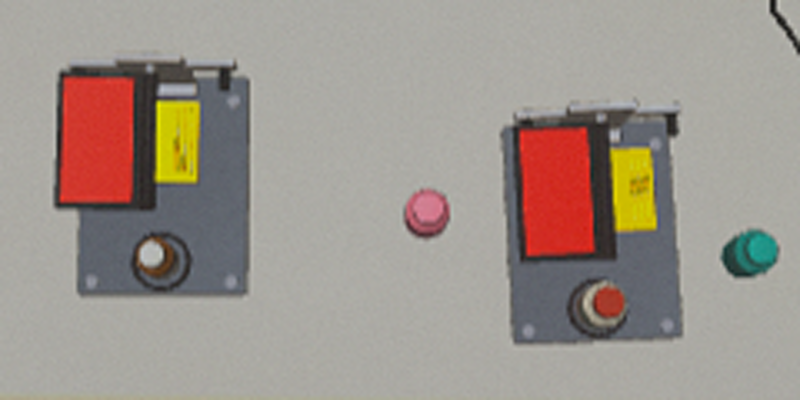

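View pics/crop2.png

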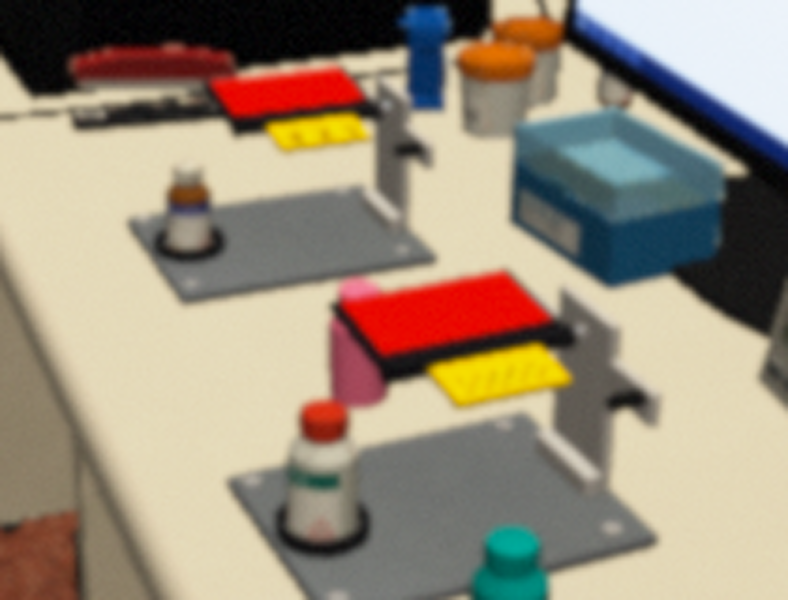

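View pics/wrist1.png

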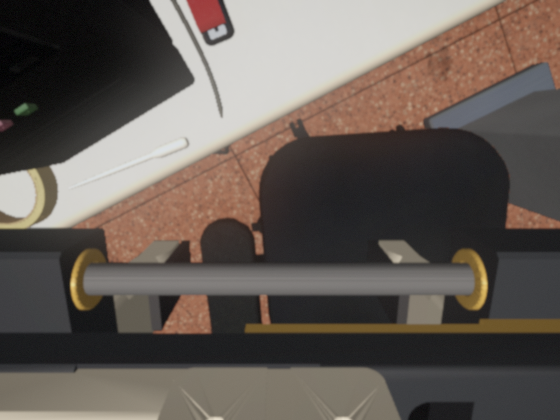

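The crop confirms it: the left stand carries the bottle with the brown shoulder and white cap. The tab's outer edge is at y≈0.2845 and the flag's at about 0.386, so the pivot is near (0.557, 0.3205), which agrees with the given sizes. Next is a clearance check before moving.

Run:
```python
from h import *
s,d=cap('top'); W=cloud(d).reshape(-1,3); W=W[~np.isnan(W).any(1)]
g=W[W[:,2]>0.1]
for x in np.arange(.2,.9,.05):
    print(round(x,2),[ (round(float(q.max()),2) if len(q:=g[(abs(g[:,0]-x)<.025)&(abs(g[:,1]-y)<.025),2]) else 0) for y in np.arange(0,.8,.05)])
```

```text
0.2 [0, 0, 0, 0, 0, 0, 0, 0, 0, 0, 0, 0, 0, 0, 0, 0]
0.25 [0, 0, 0, 0, 0, 0, 0, 0, 0, 0, 0.34, 0.44, 0.42, 0, 0, 0]
0.3 [0, 0, 0, 0, 0, 0, 0, 0, 0, 0, 0.34, 0.46, 0.39, 0, 0, 0]
0.35 [0, 0, 0, 0, 0, 0, 0, 0, 0, 0, 0, 0.46, 0.43, 0.33, 0, 0]
0.4 [0, 0, 0, 0, 0, 0, 0, 0, 0, 0, 0, 0, 0, 0.31, 0, 0]
0.45 [0, 0, 0, 0, 0, 0, 0, 0, 0, 0, 0, 0, 0, 0.35, 0.26, 0.19]
0.5 [0, 0.1, 0, 0, 0, 0, 0, 0, 0.1, 0, 0, 0, 0, 0.35, 0, 0]
0.55 [0, 0, 0, 0, 0, 0, 0, 0.1, 0, 0, 0, 0, 0.33, 0.35, 0, 0]
0.6 [0.1, 0, 0, 0, 0, 0, 0.11, 0.11, 0.1, 0, 0, 0, 0, 0.35, 0, 0]
0.65 [0, 0, 0, 0, 0, 0, 0, 0, 0, 0, 0, 0, 0, 0.35, 0, 0]
0.7 [0, 0, 0, 0, 0, 0, 0, 0, 0, 0, 0, 0, 0, 0.35, 0, 0]
0.75 [0, 0, 0, 0, 0, 0, 0, 0, 0, 0, 0, 0, 0, 0.35, 0.34, 0]
0.8 [0.4, 0.4, 0.4, 0.4, 0.4, 0.4, 0.4, 0.39, 0.4, 0.39, 0, 0, 0, 0.35, 0.35, 0]
0.85 [0.39, 0.39, 0.39, 0.39, 0.39, 0.4, 0.39, 0.39, 0.4, 0.39, 0, 0, 0, 0.35, 0.35, 0]
```

Request:
{"name": "step_arm", "arguments": {"commands": [[[0,0,0],10.5],[[0,0,0],10.5],[[0,0,0],10.5],[[0,0,0],10.5],[[0,0,0],10.5],[[0,0,0],10.5]], "gripper": 1}}

```text
time_s: 1.05
tcp_pos: [0.3043, 0.6024, 0.2019]
eef_rot: [180.0, -0.0, -90.1]
contact_force: [0.2, 0.6, 0.2]
gripper_width: 0.0331
```

Request:
{"name": "step_arm", "arguments": {"commands": [[[30,0,0],0],[[30,0,0],0],[[30,-20,0],0],[[30,-30,0],0],[[30,-30,0],0],[[30,-30,0],0],[[30,-30,0],0],[[30,-30,0],0],[[30,-30,0],0],[[30,-30,0],0],[[0,-23,0],0],[[0,0,0],0],[[0,0,0],0]]}}

```text
time_s: 2.68
tcp_pos: [0.558, 0.3033, 0.2017]
eef_rot: [180.0, -0.0, -89.8]
contact_force: [-0.2, 0.8, -0.1]
gripper_width: 0.0002
```

Run:
```python
from h import *
cap('wrist','w2.png'); cap('top','t2.png');s,d=cap('side','s2.png')
print(s['tcp_pos'],s['eef_rot'],s['gripper_width'])
cv2.imwrite('pics/s2c.png',cv2.resize(d['img'][60:260,180:460],(784,560),interpolation=cv2.INTER_CUBIC)[...,::-1])
```

```text
[0.55779425 0.30362503 0.20203736] [ 1.79994464e+02  7.11406805e-03 -8.97646494e+01] 0.0005443387187052238
```

View pics/w2.png

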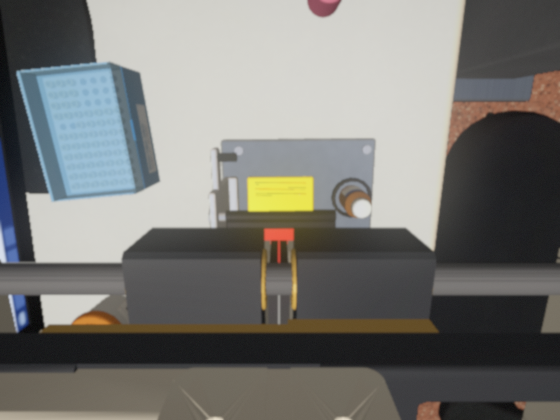

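View pics/s2c.png

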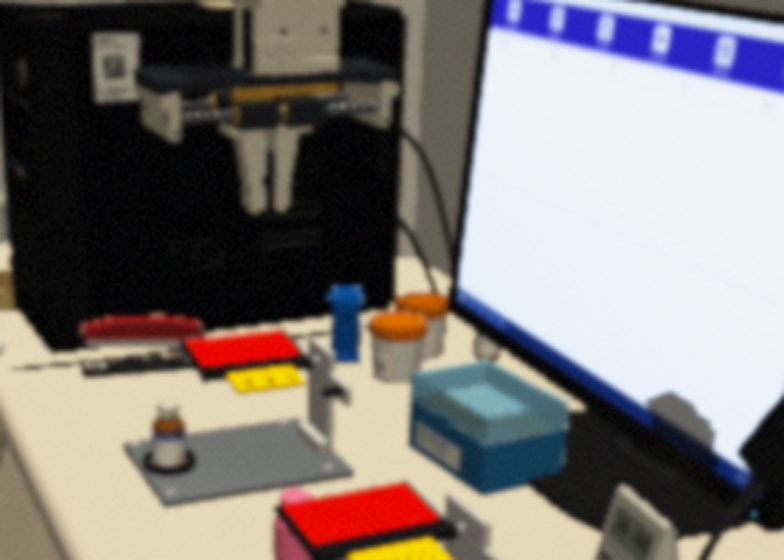

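The wrist view shows the tab (248–314, 177–211) and the amber bottle at (357,205), and the fingers are shut. I'll cross-check the tab edge from this view.

Run:
```python
from h import *
from scipy.spatial.transform import Rotation as R
s,d=cap('wrist'); f=K(d)
T=np.eye(4);T[:3,:3]=R.from_euler('xyz',s['eef_rot'],degrees=True).as_matrix();T[:3,3]=s['tcp_pos'];E=T@d['T_tool_cam']
hsv=cv2.cvtColor(d['img'],cv2.COLOR_RGB2HSV);H,S,V=cv2.split(hsv)
m=((H>22)&(H<36)&(S>150)&(V>120)); m[:150]=0;m[225:]=0
m=cv2.morphologyEx(m.astype(np.uint8),cv2.MORPH_OPEN,np.ones((3,3)))
v,u=np.where(m); print(u.min(),u.max(),v.min(),v.max(), np.median(d['z_map'][m>0]))
def ray(a,b,z):
    q=E[:3,:3]@np.array([(a-d['cx'])/f,(b-d['cy'])/f,1]); return (E[:3,3]+q*(z-E[2,3])/q[2]).round(4)
for p in [(u.min(),v.min()-.5),(u.max()+.5,v.min()-.5),(280,v.max()+.5)]: print(ray(*p,.084))
print('bottle cap',ray(361,209,.064))
```

```text
252 312 177 210 0.30629775
[0.5818 0.2858 0.084 ]
[0.5279 0.2856 0.084 ]
[0.5567 0.3171 0.084 ]
bottle cap [0.4777 0.3205 0.064 ]
```

Request:
{"name": "step_arm", "arguments": {"commands": [[[1,0,20],0],[[0,0,25],0],[[0,0,25],0],[[0,0,20],0],[[0,0,10],0],[[0,0,5],0],[[0,0,4],0],[[0,0,4],0],[[0,0,4],0],[[0,0,4],0],[[0,0,3],0],[[0,0,3],0],[[0,0,0],0],[[0,0,0],0]]}}

```text
time_s: 4.62
tcp_pos: [0.5585, 0.3024, 0.075]
eef_rot: [-180.0, 0.0, -89.8]
contact_force: [-0.5, -0.8, -0.6]
gripper_width: 0.0007
```

```bash
cat > v.py <<'E'
import sys
from h import *
t=sys.argv[1]
s,d=cap('side')
cv2.imwrite(f'pics/s{t}.png',cv2.resize(d['img'][100:260,180:404],(784,560),interpolation=cv2.INTER_CUBIC)[...,::-1])
s,d=cap('top'); cv2.imwrite(f'pics/t{t}.png',cv2.resize(d['img'][150:270,130:390],(780,360),interpolation=cv2.INTER_CUBIC)[...,::-1])
print(s['tcp_pos'],s['contact_force'])
E
python3 v.py 3
```

```text
[0.55849451 0.30242725 0.07510664] [ 0.47889459  0.44255663 -0.22874615]
```

View pics/s3.png

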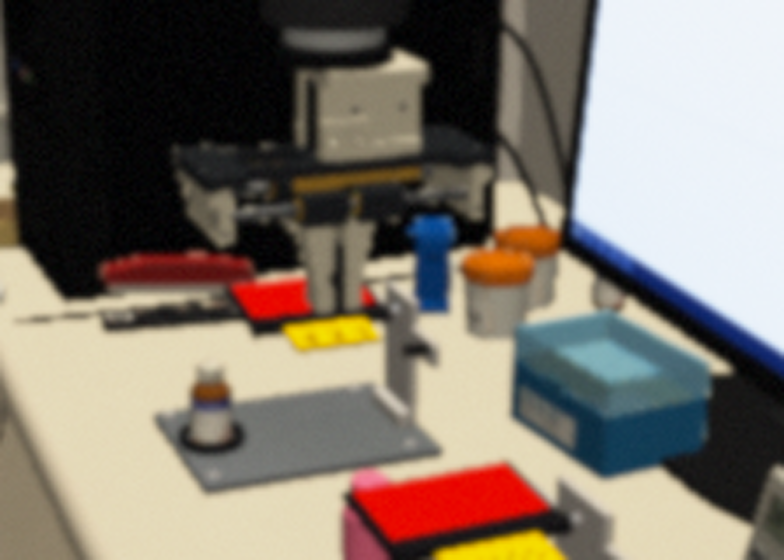

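The flag hasn't moved and there is no force, which doesn't fit a TCP at z 0.075. I'll check by projecting the TCP into the views.

Run:
```python
from h import *
for n in('side','top'):
    s,d=cap(n,n+'4.png');E=d['extrinsics'];f=K(d)
    def pr(P):
        q=E[:3,:3].T@(np.array(P)-E[:3,3]); return (np.array([q[0]/q[2]*f+d['cx'],q[1]/q[2]*f+d['cy']])).round(1)
    print(n,'tcp',pr(s['tcp_pos']),s['tcp_pos'],'pivot',pr([.557,.3215,.085]),'taboutL',pr([.527,.2855,.085]),'bottle',pr([.477,.3205,.064]), 'start-tip',pr([.5578,.3036,.202]))
    W=cloud(d)
    if n=='side':
        hsv=cv2.cvtColor(d['img'],cv2.COLOR_RGB2HSV);H,S,V=cv2.split(hsv)
        m=((H>22)&(H<36)&(S>150)&(V>120)); m[:150]=0;m[215:]=0
        print(np.nanmedian(W[m],0), np.argwhere(m).mean(0))
        for uv in [(270,185),(275,185),(279,185),(272,178),(279,178),(270,170),(281,170)]: print(uv,W[uv[1],uv[0]].round(3),d['img'][uv[1],uv[0]])
```

```text
side tcp [275.4 196.8] [0.55848905 0.30239913 0.07512115] pivot [272.1 190.3] taboutL [265.1 196.9] bottle [240.1 202.9] start-tip [275. 144.]
[0.55390689 0.29788494 0.08340107] [194.46733668 274.00502513]
(270, 185) [0.543 0.295 0.109] [120 111  92]
(275, 185) [0.553 0.291 0.109] [92 85 72]
(279, 185) [0.563 0.291 0.108] [125 115  97]
(272, 178) [0.546 0.292 0.127] [137 128 106]
(279, 178) [0.565 0.296 0.123] [122 114  95]
(270, 170) [0.541 0.292 0.146] [139 130 108]
(281, 170) [0.567 0.289 0.144] [141 132 110]
top tcp [212.2 202.3] [0.55849477 0.30241188 0.07511492] pivot [203.7 202.1] taboutL [218.3 214.6] bottle [204.3 236.1] start-tip [203.6 192.2]
```

View pics/side4.png

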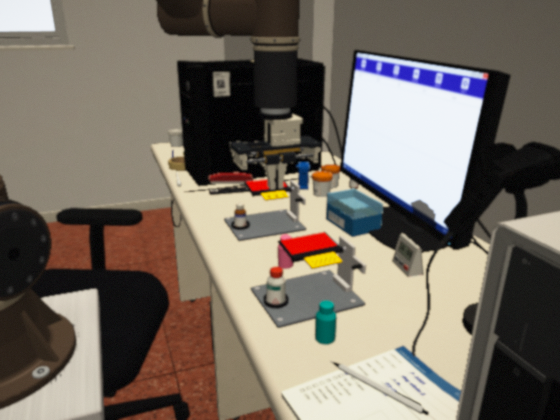

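View pics/t3.png

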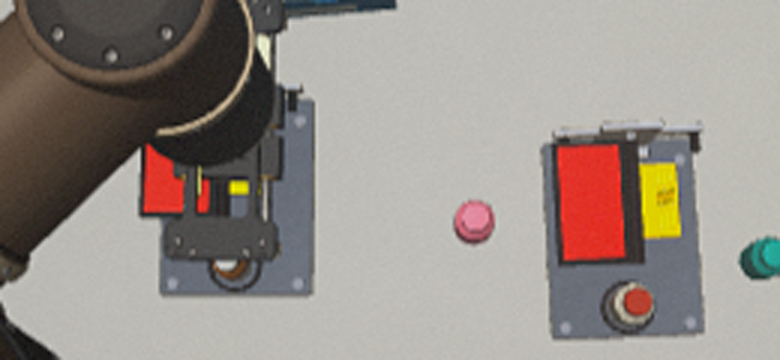

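Run:
```python
from h import *
s,d=cap('side');W=cloud(d)
for u in (271,280):
  for v in range(176,200,2): print(u,v,W[v,u].round(3),d['img'][v,u])
```

```text
271 176 [0.543 0.291 0.132] [141 131 109]
271 178 [0.544 0.292 0.127] [139 130 108]
271 180 [0.544 0.292 0.122] [137 129 106]
271 182 [0.543 0.291 0.118] [134 125 104]
271 184 [0.545 0.295 0.111] [132 125 104]
271 186 [0.544 0.293 0.107] [133 124 103]
271 188 [0.544 0.291 0.103] [118 106  91]
271 190 [0.553 0.318 0.088] [77 68 45]
271 192 [0.55  0.31  0.086] [218 178   0]
271 194 [0.547 0.301 0.084] [244 219   0]
271 196 [0.544 0.294 0.082] [240 216   0]
271 198 [0.541 0.285 0.081] [224 186   0]
280 176 [0.565 0.289 0.13 ] [138 129 106]
280 178 [0.564 0.287 0.126] [134 127 104]
280 180 [0.565 0.291 0.12 ] [138 129 107]
280 182 [0.566 0.291 0.115] [137 127 105]
280 184 [0.566 0.291 0.11 ] [138 128 106]
280 186 [0.566 0.292 0.105] [133 125 102]
280 188 [0.566 0.292 0.1  ] [94 86 73]
280 190 [0.574 0.313 0.087] [149 118   7]
280 192 [0.571 0.305 0.085] [241 211   0]
280 194 [0.567 0.294 0.084] [242 219   0]
280 196 [0.565 0.29  0.081] [240 211   0]
280 198 [0.563 0.284 0.078] [207 179  90]
```

Side-view depths put the real fingertips at z≈0.099 while the state reads 0.075. The tab width from the wrist view (54 mm instead of 60) gives about the same 24 mm offset. So I'll use tip z ≈ reading + 0.024 from vision and keep descending with the force watched.

Request:
{"name": "step_arm", "arguments": {"commands": [[[0,0,3],0],[[0,0,3],0],[[0,0,3],0],[[0,0,3],0],[[0,0,3],0],[[0,0,0],0]]}}

```text
time_s: 5.62
tcp_pos: [0.5584, 0.3023, 0.06]
eef_rot: [-180.0, -0.0, -89.8]
contact_force: [-1.1, 0.1, 2.3]
gripper_width: 0.0006
```

```bash
python3 v.py 5
```

```text
[0.55843718 0.30226061 0.06001966] [-0.22033915 -1.07564258  2.30148976]
```

View pics/s5.png

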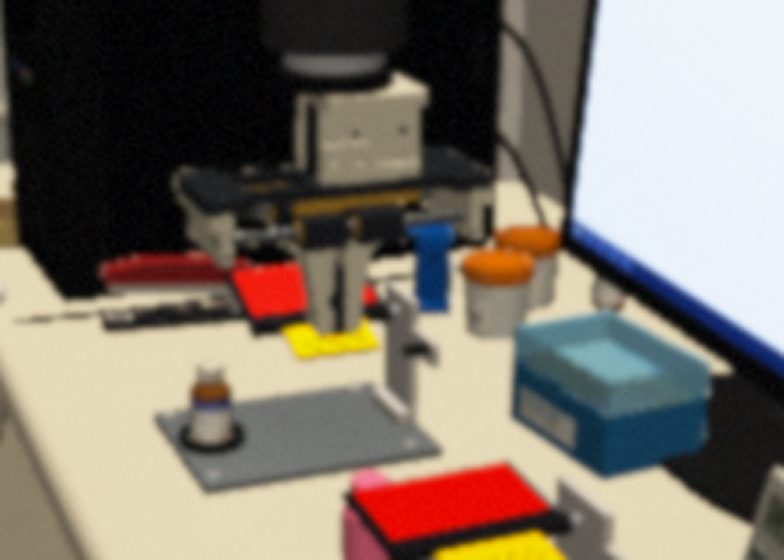

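The tips now press on the tab (330,330) and the flag is beginning to rise, which confirms the offset. I'll keep going.

Request:
{"name": "step_arm", "arguments": {"commands": [[[0,0,2],0],[[0,0,2],0],[[0,0,2],0],[[0,0,2],0],[[0,0,2],0],[[0,0,2],0],[[0,0,0],0]]}}

```text
time_s: 6.6
tcp_pos: [0.5582, 0.3021, 0.0475]
eef_rot: [180.0, -0.0, -89.8]
contact_force: [0.7, -1.0, 1.7]
gripper_width: 0.0005
```

```bash
python3 v.py 6
```

```text
[0.5581911  0.30204743 0.0475187 ] [ 0.57410795 -1.09663508  0.89476317]
```

View pics/s6.png

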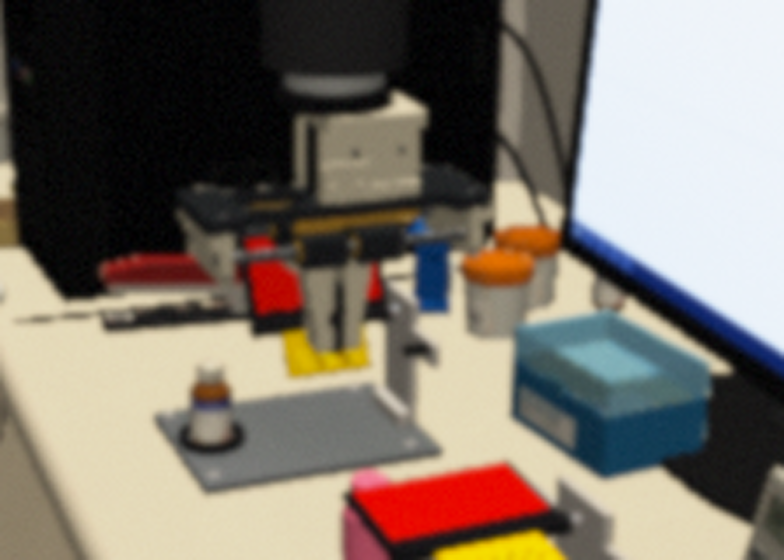

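```bash
cat > ang.py <<'E'
from h import *
s,d=cap('side');W=cloud(d)
hsv=cv2.cvtColor(d['img'],cv2.COLOR_RGB2HSV);H,S,V=cv2.split(hsv)
mr=((H<8)|(H>172))&(S>180)&(V>100); my=(H>22)&(H<36)&(S>150)&(V>120); mg=(H>40)&(H<85)&(S>120)&(V>60)
for n,m in(('red',mr),('yel',my),('grn',mg)):
    P=W[m]; P=P[(P[:,0]>.5)&(P[:,0]<.615)&(P[:,1]>.22)&(P[:,1]<.42)&(P[:,2]<.2)&(P[:,2]>.03)]
    if len(P)<20: print(n,len(P));continue
    c=P.mean(0);vt=np.linalg.svd(P-c)[2];w=vt[2]*np.sign(vt[2][2])
    print(n,len(P),c.round(4),'normal',w.round(3),'angle from pivot',np.degrees(np.arctan2(c[2]-.085,c[1]-.3213)).round(1),'y',P[:,1].min().round(3),P[:,1].max().round(3),'z',P[:,2].min().round(3),P[:,2].max().round(3))
E
python3 ang.py
```

```text
red 226 [0.5307 0.3294 0.1103] normal [ 0.032 -0.882  0.47 ] angle from pivot 72.3 y 0.27 0.348 z 0.093 0.148
yel 185 [0.5486 0.3067 0.0635] normal [-0.004 -0.907  0.421] angle from pivot -124.2 y 0.289 0.317 z 0.053 0.081
grn 0
```

The flag stands at about 63°, which agrees on both the red and tab planes. Now I go up, over to the left side and down behind the green face.

Request:
{"name": "step_arm", "arguments": {"commands": [[[0,0,-10],0],[[0,0,-25],0],[[0,0,-35],0],[[0,0,-35],0],[[0,0,-25],0],[[-20,0,0],0],[[-30,0,0],0],[[-35,0,0],0],[[0,0,20],0],[[0,0,30],0],[[0,0,30],0],[[0,0,10],0],[[0,0,0],0],[[0,0,0],0]]}}

```text
time_s: 8.5
tcp_pos: [0.5587, 0.3882, 0.0891]
eef_rot: [-179.9, 0.1, -89.8]
contact_force: [-0.5, 0.1, -0.5]
gripper_width: 0.0006
```

```bash
python3 v.py 7; python3 ang.py
```

```text
[0.55870253 0.38813648 0.08927721] [-0.42599728  0.16652296 -0.01633021]
red 795 [0.5537 0.3333 0.1168] normal [ 0.013 -0.885  0.465] angle from pivot 69.3 y 0.319 0.35 z 0.092 0.141
yel 294 [0.5538 0.3089 0.0672] normal [ 0.019 -0.892  0.452] angle from pivot -124.8 y 0.298 0.32 z 0.052 0.081
grn 0
```

View pics/s7.png

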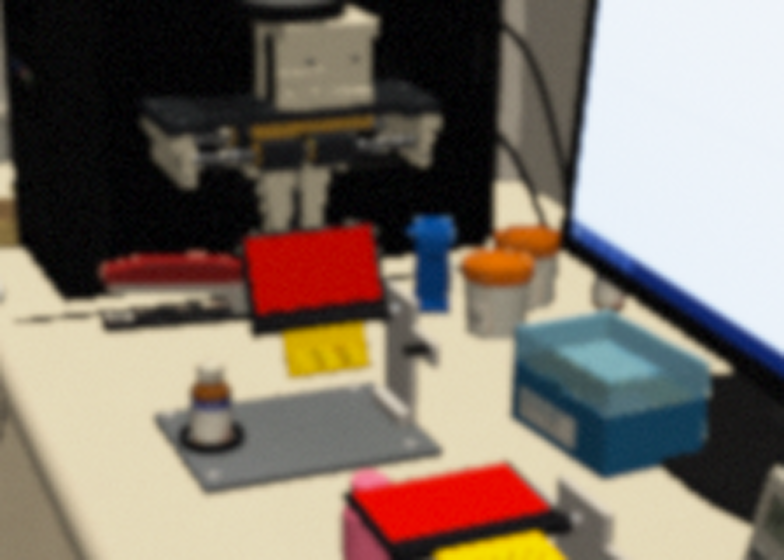

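Request:
{"name": "step_arm", "arguments": {"commands": [[[10,0,0],0],[[10,0,0],0],[[8,0,0],0],[[6,0,0],0],[[6,0,0],0],[[6,0,0],0],[[6,0,0],0],[[6,0,0],0],[[6,0,0],0],[[6,0,0],0],[[6,0,0],0],[[6,0,0],0],[[6,0,0],0],[[0,0,0],0]]}}

```text
time_s: 10.4
tcp_pos: [0.5584, 0.2986, 0.088]
eef_rot: [180.0, -0.0, -89.8]
contact_force: [0.4, -1.6, 0.4]
gripper_width: 0.0004
```

```bash
python3 v.py 8; python3 ang.py
```

```text
[0.55838217 0.29889674 0.08799568] [-0.61124887  0.61422141  0.5221294 ]
red 14
yel 12
grn 0
```

View pics/s8.png

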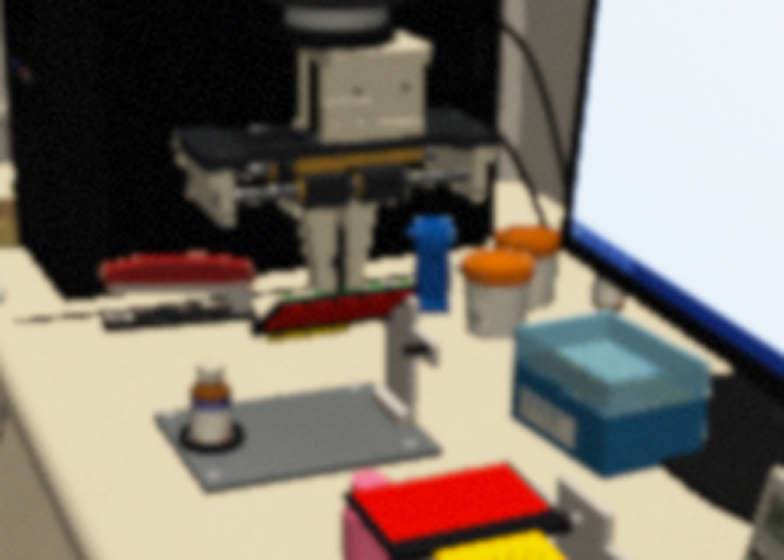

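The flag is over the top at about 140°, green side up. Now I press it flat.

Request:
{"name": "step_arm", "arguments": {"commands": [[[5,0,3],0],[[5,0,3],0],[[4,0,3],0],[[4,0,3],0],[[2,0,3],0],[[0,0,3],0],[[0,0,3],0],[[0,0,2],0],[[0,0,0],0]]}}

```text
time_s: 11.68
tcp_pos: [0.5584, 0.2794, 0.0649]
eef_rot: [180.0, -0.0, -89.8]
contact_force: [0.1, 0.3, 0.1]
gripper_width: 0.0004
```

```bash
python3 v.py 9; python3 ang.py
```

```text
[0.55844368 0.2794422  0.06489642] [ 0.63809925  0.42522557 -0.10915624]
red 0
yel 54 [0.5395 0.3341 0.0866] normal [-0.001  0.11   0.994] angle from pivot 7.2 y 0.316 0.349 z 0.082 0.09
grn 281 [0.5481 0.2779 0.0873] normal [-0.004 -0.005  1.   ] angle from pivot 177.0 y 0.252 0.318 z 0.084 0.09
```

View pics/s9.png

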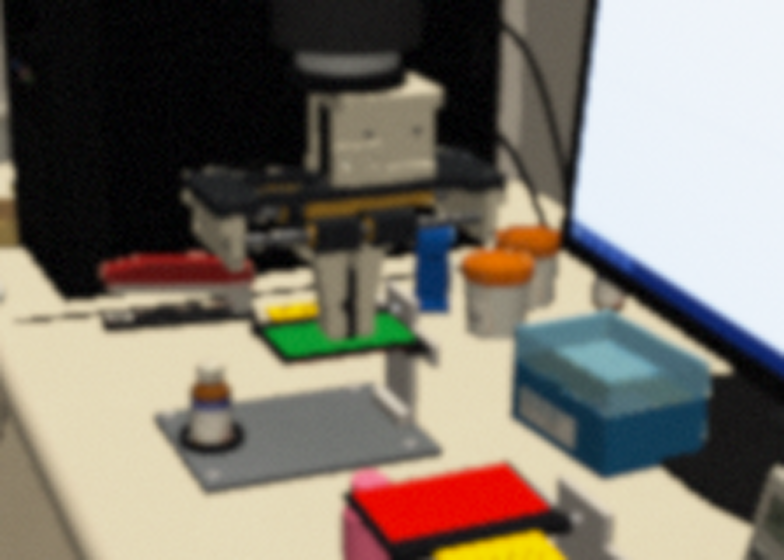

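It is nearly flat, with no force yet. I'll press gently on until the stop pushes back.

Request:
{"name": "step_arm", "arguments": {"commands": [[[3,0,1],0],[[2,0,1],0],[[0,0,0],0],[[0,0,0],0]]}}

```text
time_s: 12.32
tcp_pos: [0.5597, 0.2764, 0.0646]
eef_rot: [-179.8, 0.2, -89.8]
contact_force: [-3.0, 4.7, 7.8]
gripper_width: 0.0002
```

The tips are against the stop: 7.8 N, with z no longer dropping. Retract and check.

Request:
{"name": "step_arm", "arguments": {"commands": [[[0,0,-5],0],[[0,0,-20],0],[[0,0,-35],0],[[0,0,-40],0],[[-40,0,-20],0],[[-50,30,0],0],[[-50,40,0],0],[[-50,40,0],0],[[0,40,0],0],[[0,0,0],0],[[0,0,0],0],[[0,0,0],0]]}}

```text
time_s: 13.82
tcp_pos: [0.4106, 0.4609, 0.1829]
eef_rot: [180.0, -0.0, -89.9]
contact_force: [-0.1, 0.0, 0.5]
gripper_width: 0.0005
```

```bash
python3 v.py 10; python3 ang.py
python3 - <<'E'
from h import *
s,d=cap('top');W=cloud(d);H,S,V=cv2.split(cv2.cvtColor(d['img'],cv2.COLOR_RGB2HSV))
for n,m in(('grn',(H>40)&(H<80)&(S>120)&(V>60)),('red',((H<8)|(H>172))&(S>180)&(V>150))):
    m=m.copy();m[:170]=0;m[236:]=0;m=cv2.erode(m.astype(np.uint8),np.ones((3,3)))>0
    P=W[m];P=P[~np.isnan(P).any(1)&(P[:,2]>.06)&(P[:,2]<.12)&(P[:,0]>.45)]
    vt=np.linalg.svd(P-P.mean(0))[2][2]; print(n,len(P),P.mean(0).round(4),(vt*np.sign(vt[2])).round(3))
E
```

```text
[0.41060916 0.46089469 0.18280366] [ 0.00209333 -0.74930223 -1.15865368]
red 0
yel 96 [0.5524 0.3345 0.0867] normal [0.006 0.125 0.992] angle from pivot 7.4 y 0.316 0.372 z 0.074 0.09
grn 376 [0.5526 0.2824 0.0873] normal [-0.002  0.004  1.   ] angle from pivot 176.6 y 0.254 0.319 z 0.083 0.09
grn 657 [0.5567 0.2841 0.089 ] [-0.002  0.002  1.   ]
red 638 [0.5232 0.0271 0.0924] [ 0.003 -0.094  0.996]
```

View pics/t10.png

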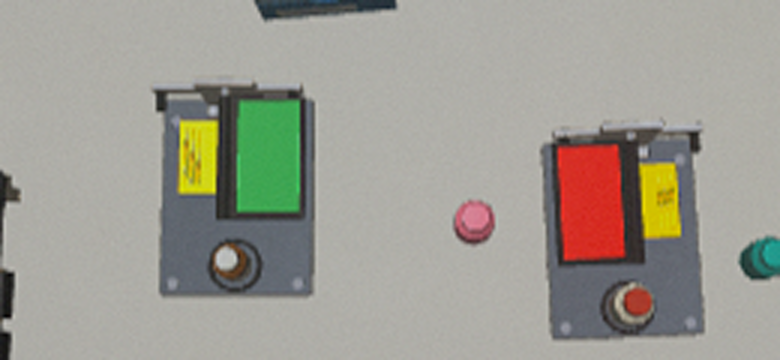

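View pics/s10.png

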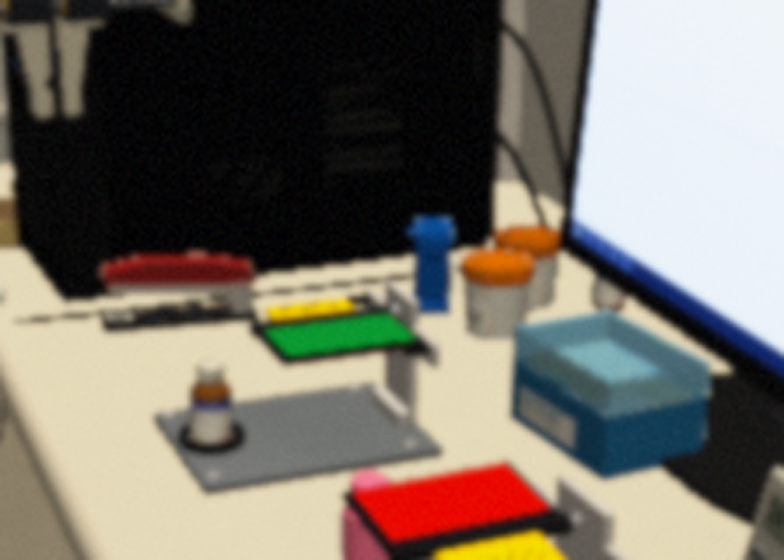

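The green face lies flat: its normal is (0, 0.002, 1) and its z is 0.089, as the given sizes require. The other flag is still red with an unchanged normal, both bottles are in their rings, and the arm is clear. I'm handing it in.

```bash
python3 -c "
from h import *
print(r.get_state()['qd'].round(2)); print(close_job())"
```

```text
[ 0.21 -0.15 -0.11 -0.01  0.03  0.  ]
the job is handed in; nothing more can be done
None
```

The amber bottle's flag (left stand) is turned over and lies flat with green up. I handed the job in at about 14 s, and the hand-in gives no verdict.

**What I did:** With the fingers shut, I pressed the yellow tab down until the flag stood at about 63°. I then moved to the far side, pushed the green face over the top, and pressed it down until the stop pushed back with about 8 N. The fingers never held the flag from both sides.

**Last checks:**
- **Amber flag:** in the top view the green face is level to about 0.1° and sits at z 0.089, where its sizes put it when lying at the stop.
- **White bottle's flag:** still red, with its tilt unchanged at about 0.1 rad.
- **Bottles:** both looked upright in their rings in the last pictures. I judged this by eye and did not re-measure their positions.
- **Arm:** well clear of everything, contact force about zero.

**What disagreed:**
- **Fingertip height:** the reported height was about 24 mm lower than the real fingertips, so my first press on the tab stopped short of it. The side-view depths and the tab's apparent width in the wrist view showed this, and I worked from the corrected height after that.
- **Tab tilt:** the depth fit on the yellow tab suggests a tilt of about 7° even though the green face reads level. I put this down to noise from so small a patch; it tilted about as much in the first top-view fit, before I moved anything.

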